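# Lock the popped-up panel of a steriliser's water-filter module

### The arm

A 6-joint arm with a two-finger parallel gripper is mounted at the origin on the work surface. World frame = base frame: x ahead of the robot, y to its left, z up, the work surface at z = 0. Lengths are in m, angles in rad, forces in N, time in s.
With the tool pointing down it reaches from about 0.35 to 0.8 m from the base axis. Payload 7.3 kg.
Tool frame: the origin (TCP) lies between the finger pads; the fingertips stand tips_ahead ahead of it and the grasp point (between the pads) lies 2 mm behind it (tips_ahead is the distance from the TCP to the fingertips, in m); z points along the fingers, y is the line along which they close (so a half turn about z gives the same grasp; the last joint's range is limited). The gripper opens to 85 mm and grips with 20 to 120 N. Pads are 22 mm wide; open, the fingers measure 114 mm over their backs; the gripper's body (76 mm by 85 mm) begins 54 mm behind the grasp point. The pads swing forward as they close: fully open they stand 13 mm farther back than shut.
Start: joints at [1.126, 0.342, 1.524, -0, 1.275, -0.146], TCP at [0.155, 0.502, 0.248] pointing down, gripper open.
Joint ranges: [-2.53, 2.53], [-0.77, 2.02], [0.04, 2.7], [-1, 4.14], [0.28, 2.66], [-3.11, 3.11]. Speed limits (rad/s): [2.57, 2.57, 3.14, 3.14, 3.14, 3.14].

### API

Orientations are given as a unit quaternion [w, x, y, z].
In Python, from plant import * gives the robot as it stands. The module is installed in compiled form; this text tells all that it offers.
- The arm moves only by the shell command python3 -m crank 'ROWS' [FORCE]. ROWS is JSON, a list of rows, each a list of 3 entries, a list of its own where there are three numbers: the turn, a rotation vector about the tool's x, y, z normalised to -1 to 1, where 1 is 4 degrees, then the shift along the tool's x, y, z normalised to -1 to 1, where 1 is 0.02 m, then the finger opening in mm, from 0 to 85.4. A call has 1 to 10 rows; each row shifts and turns the commanded pose from where the row before left it, along the tool's axes as they then stand; what a row does not reach is not made up. A row lasts 1/12 s, in which the tool goes at most 41.7 mm and 7.16 degrees, less where a joint would pass 70% of its speed; a pose out of reach is approached as far as the arm can. A call with a number of a shift or a turn outside -1 to 1 is refused whole. A call with a gripper value outside its range is refused whole. The fingers move at their own pace and stop on an object; FORCE is the grip in N (left out, the last holds). Time passes only in rows, so rows that do not move let the fingers close. It gives the time, the measured TCP pose, the force, the opening and the grip force at its end, in the units of the state.
- get_obs(): the state, without advancing time (a new reading comes with each control period).
- camera(name): name is "scene" or "top"; returns a dict with "pixels" (480x640x3 uint8, blue, green, red), "fx", "fy", "cx", "cy" (pixels), "T" (4x4, takes a point from camera to world coordinates). Camera axes: x right, y up, looking along -z (the intrinsics and any distortion apply to the point x, -y, -z); pixel columns grow to the right and rows downward; lengths in m; the calibration is good to about 2 mm. A picture is of the moment at which its call begins. There is no depth.
- job_done(): hands the job in; it is judged then, once.
The state is a dict: "time": time; "joint_positions": joint angles; "joint_velocities": joint speeds; "effort": joint torques, N m; "ee_pos": TCP position; "eef_rot": TCP orientation; "force": force on the tool from outside, world axes, zero at the start; "wrist_torque": the same for the moment, N m; "finger_gap": finger opening in m; "finger_force": force on a finger pad.
Only numpy, scipy, OpenCV 4.12 (cv2) and the standard library are available. Lean on these libraries where they do the work, as an engineer would, in place of code of your own. Each camera call takes 0.05 s, during which the arm holds its last target. There are 200 camera calls.

### The job

The access panel of one of the two water-filter modules has popped up. Press it down flush with your fingertips and, keeping it down with the fingertips set in the slot of its round fastener, turn the fastener a quarter turn clockwise, fully to its stop, so that the panel stays locked down when you let go. Do it by touch alone: do not pick up, carry or shift anything on the counter, leave the other module locked, and finish clear of everything.

Things in the scene. Friction and masses are not known exactly. Their poses are not given: they have to be found in the camera images.
- module_a: The water-filter module whose panel has popped up: the one to be locked. Fixed white open-topped housing 240 (own x) x 190 (own y) x 100 mm high; origin at the centre of its underside, own z up, front = its -x side. Its access panel lies in the top; on it sits a grey round fastener, 80 mm across, its top 18 mm above the panel, in a white collar (84 mm inside, 96 mm outside, same height)
- panel_a (a joint): access panel of module_a (188 x 170 mm), hinged along the module's y at module x = +105, z = 100 mm. 0 = flush with the housing's top; 0.12 rad = popped up to its stop, front edge 22 mm up. A spring holds it up; pressing it flush takes about 6 N at the fastener. Locked, it rests at about 0.015 rad on its catch
- fastener_a (a joint): module_a's fastener: 0 = unlocked, grows clockwise seen from above to a hard stop at 1.571 rad = locked. Takes about 0.2 N m; stays where left. Fingertips together at the slot's centre spin free: spread them along it or push off-centre. Its tongue reaches the catch at about 1.0 rad, passes below it only while the panel is held flush (under 0.012 rad), then holds the panel down
- slot_a (a point): centre of the floor of module_a's fastener slot, on the turning axis; turns with it. The dark-floored slot, 32 mm wide, 16 mm deep, 84 mm long from collar to collar, runs along own y; own z = turning axis, up. Own -y (white line in the slot) points to the module's -y side unlocked, to its front (-x) locked. With the panel flush this point is at module x = -28, y = 0, z = 102 mm
- module_b: The other module, same shape, already locked: leave it alone. Fixed white open-topped housing 240 (own x) x 190 (own y) x 100 mm high; origin at the centre of its underside, own z up, front = its -x side. Its access panel lies in the top; on it sits a grey round fastener, 80 mm across, its top 18 mm above the panel, in a white collar (84 mm inside, 96 mm outside, same height)
- panel_b (a joint): access panel of module_b (188 x 170 mm), hinged along the module's y at module x = +105, z = 100 mm. 0 = flush with the housing's top; 0.12 rad = popped up to its stop, front edge 22 mm up. A spring holds it up; pressing it flush takes about 6 N at the fastener. Locked, it rests at about 0.015 rad on its catch
- fastener_b (a joint): module_b's fastener: 0 = unlocked, grows clockwise seen from above to a hard stop at 1.571 rad = locked. Takes about 0.2 N m; stays where left. Fingertips together at the slot's centre spin free: spread them along it or push off-centre. Its tongue reaches the catch at about 1.0 rad, passes below it only while the panel is held flush (under 0.012 rad), then holds the panel down
- slot_b (a point): centre of the floor of module_b's fastener slot, on the turning axis; turns with it. The dark-floored slot, 32 mm wide, 16 mm deep, 84 mm long from collar to collar, runs along own y; own z = turning axis, up. Own -y (white line in the slot) points to the module's -y side unlocked, to its front (-x) locked. With the panel flush this point is at module x = -28, y = 0, z = 102 mm
- cartridge: spare white filter cartridge, a plain upright cylinder 42 mm across and 94 mm tall with a narrower neck, standing between the modules; origin at the centre of its underside. Leave it alone
- cup: steel instrument cup, 68 mm across, 85 mm tall, standing between the modules, nearer the robot; origin at the centre of its underside. Leave it alone
- bottle: blue plastic bottle, 56 mm across, 150 mm tall, behind the modules; origin at the centre of its underside. Leave it alone
- tray: shallow empty blue plastic instrument tray, 110 x 180 x 28 mm, behind the modules; origin at the centre of its underside. Leave it alone
- screwdriver: screwdriver lying on the counter far to the right, 170 mm long; it is not needed. Origin under the tool. Leave it alone
- jar: clear jar with a lid, 60 mm across, 75 mm tall, behind the modules; origin at the centre of its underside. Leave it alone
- mirror: steel dental mirror lying on the counter far to the left, a rod 8 mm thick and 150 mm long with a 22 mm round end. Leave it alone

How it is judged:
By the outcome, as a careful person would: the job done as asked, in the order asked, and still so for the second after the job is handed in, with the robot touching nothing.
It also fails if it takes over 45 s, if anything falls off the work surface, if the arm or the gripper's body presses on something with over 40 N, if the wrist force passes 120 N, or if a joint passes its speed limit or range.

## Working session

There is one attempt and no reset: what is moved stays moved. The work goes in short steps, Python scripts to look and compute and a shell command to move; the robot and the scene stay as the last step left them, time stands still between calls to the robot, and variables do not carry over. Pictures are saved under pics/ and viewed, at most 10 in all, crops included, and the job is handed in when it is done.

```bash
mkdir -p pics
python3 - <<'E'
from plant import *
import cv2,numpy as np
o=get_obs()
for k in o: print(k,np.round(o[k],3))
try: print(tips_ahead)
except Exception as e: print(e)
for n in("scene","top"):
    c=camera(n); cv2.imwrite(f"pics/{n}0.png",c["pixels"]); print(n,c["fx"],c["fy"],c["cx"],c["cy"],[k for k in c]); print(np.round(c["T"],4).tolist())
E
```

```text
time 0.0
joint_positions [ 1.126  0.343  1.525  0.     1.275 -0.146]
joint_velocities [-0.     0.    -0.001 -0.     0.    -0.   ]
effort [ 2.0000e-03 -4.3368e+01 -2.4601e+01 -0.0000e+00  8.0000e-03  0.0000e+00]
ee_pos [0.154 0.501 0.248]
eef_rot [-0.     0.149  0.989 -0.001]
force [-0.483  0.221 -0.544]
wrist_torque [-0.012 -0.018 -0.001]
finger_force 0.0
finger_gap 0.085
0.017
scene 522.7625016943526 522.7625016943526 326.71168314465285 242.8820125375381 ['pixels', 'fx', 'fy', 'cx', 'cy', 'T']
[[0.775, -0.4674, 0.4253, 1.1872], [0.6317, 0.5545, -0.5418, -0.7546], [0.0174, 0.6885, 0.725, 1.0974], [0.0, 0.0, 0.0, 1.0]]
top 461.4187067588703 461.4187067588703 322.1544139140314 238.25857804275847 ['pixels', 'fx', 'fy', 'cx', 'cy', 'T']
[[0.0153, 0.9962, -0.0854, 0.5042], [-0.9997, 0.0171, 0.0201, 0.0045], [0.0215, 0.0851, 0.9961, 1.0367], [0.0, 0.0, 0.0, 1.0]]
```

View pics/scene0.png

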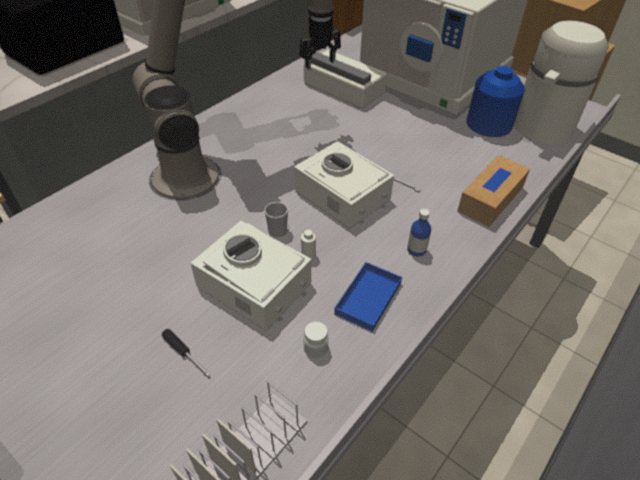

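View pics/top0.png

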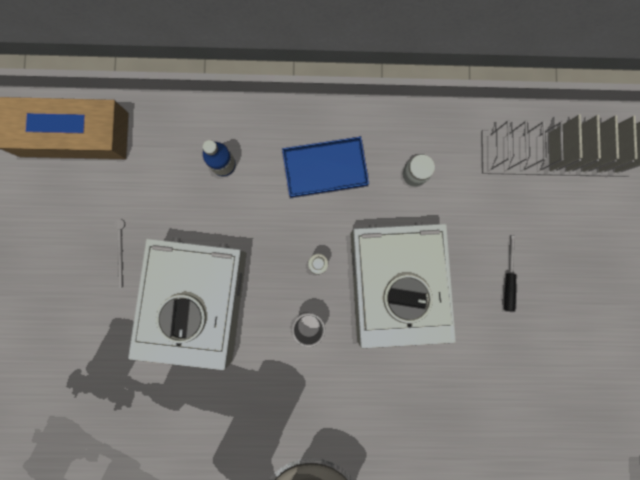

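The left module's slot in the top view, at (180,318), runs along x, so that module is locked. The right module's slot, at (408,298), runs along y with the white mark on the right, so that one is module_a. Next I'll measure it.

```bash
cat > h.py <<'E'
from plant import *
import cv2,numpy as np
def ray(c,u,v,z):
    T=np.array(c["T"]); d=T[:3,:3]@np.array([(u-c["cx"])/c["fx"],-(v-c["cy"])/c["fy"],-1.]); o=T[:3,3]
    return o+d*(z-o[2])/d[2]
def proj(c,p):
    T=np.array(c["T"]); q=T[:3,:3].T@(np.array(p)-T[:3,3]); return np.array([c["cx"]+c["fx"]*q[0]/-q[2], c["cy"]-c["fy"]*q[1]/-q[2]])
E
python3 - <<'E'
from h import *
t=camera("top"); s=camera("scene")
a=cv2.resize(t["pixels"][215:355,340:470],None,fx=4,fy=4,interpolation=cv2.INTER_CUBIC)
b=cv2.resize(s["pixels"][215:335,185:315],None,fx=4,fy=4,interpolation=cv2.INTER_CUBIC)
cv2.imwrite("pics/a.png",a); cv2.imwrite("pics/b.png",b)
g=cv2.cvtColor(t["pixels"],cv2.COLOR_BGR2GRAY)
m=np.zeros_like(g); m[275:325,380:435]=1
for th in(45,60,80):
    k=((g<th)&(m>0)).astype(np.uint8); cs,_=cv2.findContours(k,0,2)
    for c in cs:
        if cv2.contourArea(c)>100: print(th,cv2.minAreaRect(c))
k=(g>150).astype(np.uint8); k[:,:340]=0;k[:,470:]=0;k[:210]=0;k[360:]=0
cs,_=cv2.findContours(k,0,2); c=max(cs,key=cv2.contourArea); print(cv2.contourArea(c),cv2.minAreaRect(c),cv2.approxPolyDP(c,6,True).reshape(-1,2).tolist())
E
```

```text
45 ((406.8058166503906, 298.08892822265625), (36.77228927612305, 14.061155319213867), 9.090277671813965)
60 ((406.95562744140625, 297.9933166503906), (38.3801383972168, 15.28014850616455), 8.61564826965332)
80 ((407.2999572753906, 297.89996337890625), (39.59798049926758, 17.253406524658203), 8.13010311126709)
10842.5 ((404.7256774902344, 285.61090087890625), (119.08014678955078, 94.06646728515625), 86.42366790771484) [[445, 224], [355, 230], [362, 347], [455, 341]]
```

View pics/a.png

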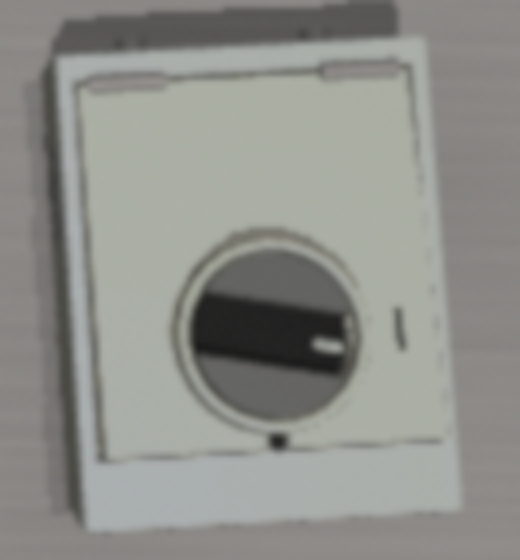

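View pics/b.png

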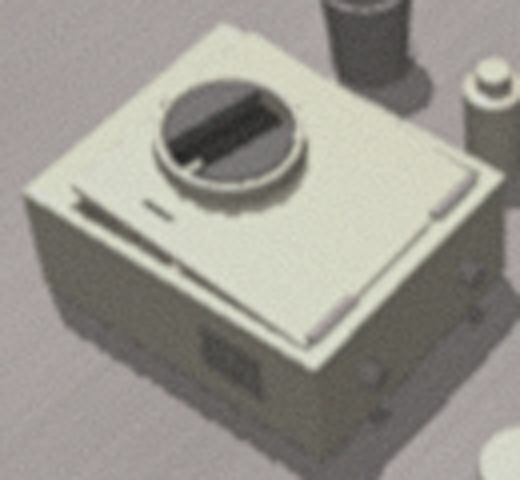

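The scene crop confirms that this panel is popped up, with a front gap visible from about (75,195) to (300,345). The slot lies slightly clockwise of the module's y. Next I'll turn these pixels into world coordinates.

Run:
```python
from h import *
t=camera("top"); s=camera("scene")
C=np.array([ray(t,*p,0.1) for p in [(445.5,223.5),(354.5,229.5),(361.5,347.5),(455.5,341.5)]]) # backR backL frontL frontR
print(np.round(C,4).tolist()); ce=C.mean(0); print("centre",ce,"sizes",[np.linalg.norm(C[i]-C[i-1]) for i in range(4)])
d=(C[0]+C[1]-C[2]-C[3]); ax=np.degrees(np.arctan2(d[1],d[0])); e=C[1]+C[2]-C[0]-C[3]; print("x yaw",ax,"y yaw",np.degrees(np.arctan2(e[1],e[0])))
a=np.radians(ax);R=np.array([np.cos(a),np.sin(a)]); print("slot flush from module",ce[:2]-.028*R)
# disc top (popped ~z .134) : grey disc/collar; from crop: collar ellipse
print("collar centre", ray(t,340+271/4,215+333/4,.134))
g=cv2.cvtColor(t["pixels"],cv2.COLOR_BGR2GRAY)
m=np.zeros_like(g); m[262:330,380:435]=1
k=((g<130)&(m>0)).astype(np.uint8); k=cv2.morphologyEx(k,cv2.MORPH_OPEN,np.ones((5,5)));cs,_=cv2.findContours(k,0,2); c=max(cs,key=cv2.contourArea); el=cv2.fitEllipse(cv2.convexHull(c)); print(el,ray(t,*el[0],.134))
k=((g<60)&(m>0)).astype(np.uint8); cs,_=cv2.findContours(k,0,2); c=max(cs,key=cv2.contourArea); (cx,cy),_,an=cv2.minAreaRect(c);an=np.radians(8.6)
p=ray(t,cx-15*np.cos(an),cy-15*np.sin(an),.12);q=ray(t,cx+15*np.cos(an),cy+15*np.sin(an),.12);v=p-q;print("slot yaw (+y dir)",np.degrees(np.arctan2(v[1],v[0])),(p+q)/2)
```

```text
[[0.6193, -0.2676, 0.1], [0.6036, -0.0803, 0.1], [0.3664, -0.0966, 0.1], [0.3806, -0.286, 0.1]]
centre [ 0.49247685 -0.18262185  0.1       ] sizes [np.float64(0.23935891507592544), np.float64(0.18788366983080823), np.float64(0.23768830310072606), np.float64(0.1899410028487308)]
x yaw 4.17016115977455 y yaw 94.5344229405957
slot flush from module [ 0.46455098 -0.18465797]
collar centre [ 0.46702007 -0.18253021  0.134     ]
((408.12457275390625, 298.4279479980469), (42.1922721862793, 43.67532730102539), 139.15689086914062) [ 0.46668613 -0.18326349  0.134     ]
slot yaw (+y dir) 82.3035908185945 [ 0.46694484 -0.18371192  0.12      ]
```

```bash
python3 -m crank '[[[0,0,-0.8],[-1,-0.5,0],35],[[0,0,-0.8],[-1,-0.5,0],35],[[0,0,-0.8],[-1,-0.5,0],35],[[0,0,0],[-1,-0.5,0],35],[[0,0,0],[-1,-0.5,0],35],[[0,0,0],[-1,-0.5,0],35],[[0,0,0],[-1,-0.5,0],35],[[0,0,0],[-1,-0.5,0],35],[[0,0,0],[-1,-0.5,0],35],[[0,0,0],[-1,-0.5,0],35]]' 20
python3 -m crank '[[[0,0,0],[-1,-0.7,0],35],[[0,0,0],[-1,-0.7,0],35],[[0,0,0],[-1,-0.7,0],35],[[0,0,0],[-1,-0.7,0],35],[[0,0,0],[-1,-0.7,0],35],[[0,0,0],[-1,-0.7,0],35],[[0,0,0],[-1,-0.7,0],35],[[0,0,0],[-1,-0.7,0],35],[[0,0,0],[-1,-0.7,0],35],[[0,0,0],[-1,-0.7,0],35]]'
python3 -m crank '[[[0,0,0],[0,-1,0],35],[[0,0,0],[0,-1,0],35],[[0,0,0],[0,-1,0],35],[[0,0,0],[0,-1,0],35],[[0,0,0],[0,-1,0],35],[[0,0,0],[0,-1,0],35],[[0,0,0],[0,-1,0],35],[[0,0,0],[0,-1,0],35],[[0,0,0],[0,-1,0],35],[[0,0,0],[0,-1,0],35]]'
python3 - <<'E'
from h import *
o=get_obs(); q=np.array(o["eef_rot"]); 
from scipy.spatial.transform import Rotation as Ro
R=Ro.from_quat(q[[1,2,3,0]]).as_matrix(); print(o["ee_pos"],o["time"],o["finger_gap"],tips_ahead,np.degrees(np.arctan2(R[1,1],R[0,1])))
d=R.T@(np.array([.466,-.184,.2])-o["ee_pos"]); print("units",d/.02)
E
```

```text
time: 1.13
ee_pos: [0.3359, 0.3698, 0.2483]
eef_rot: [0.0, 0.066, 0.998, 0.0]
force: [0.4, -0.3, -0.1]
finger_gap: 0.0346
finger_force: 0.0
time: 1.97
ee_pos: [0.5159, 0.2046, 0.2483]
eef_rot: [-0.0, 0.066, 0.998, 0.0]
force: [-0.2, 0.4, -0.1]
finger_gap: 0.0352
finger_force: 0.0
time: 2.8
ee_pos: [0.4887, 0.0064, 0.2483]
eef_rot: [0.0, 0.066, 0.998, 0.0]
force: [0.5, 0.5, -1.0]
finger_gap: 0.0349
finger_force: 0.0
[0.48865709 0.00635547 0.24830951] 2.8 0.03488823707211117 0.017 82.47987162335197
units [-0.12236593 -9.58436255  2.41472884]
```

```bash
python3 -m crank '[[[0,0,0],[-0.1,-1,0],35],[[0,0,0],[0,-1,0],35],[[0,0,0],[0,-1,0],35],[[0,0,0],[0,-1,0],35],[[0,0,0],[0,-1,0],35],[[0,0,0],[0,-1,0],35],[[0,0,0],[0,-1,0],35],[[0,0,0],[0,-1,0.4],35],[[0,0,0],[0,-1,1],35],[[0,0,0],[0,-0.6,1],35]]'
python3 -m crank '[[[0,0,0],[0,0,0.5],35],[[0,0,0],[0,0,0.4],35],[[0,0,0],[0,0,0],35]]'
python3 - <<'E'
from h import *
o=get_obs(); print(o["ee_pos"])
t=camera("top"); s=camera("scene")
a=cv2.resize(t["pixels"][245:345,350:460],None,fx=4,fy=4,interpolation=cv2.INTER_CUBIC)
b=cv2.resize(s["pixels"][190:290,190:300],None,fx=4,fy=4,interpolation=cv2.INTER_CUBIC)
cv2.imwrite("pics/c.png",np.hstack([a[:,:400],b[:,:400]]))
E
```

```text
time: 3.63
ee_pos: [0.4659, -0.1854, 0.2003]
eef_rot: [0.001, 0.066, 0.998, -0.001]
force: [0.2, -0.8, -0.7]
finger_gap: 0.035
finger_force: 0.0
time: 3.88
ee_pos: [0.465, -0.1829, 0.1808]
eef_rot: [-0.001, 0.066, 0.998, 0.001]
force: [-0.9, -0.0, -0.6]
finger_gap: 0.0349
finger_force: 0.0
[ 0.46502563 -0.18294237  0.18075909]
```

View pics/c.png

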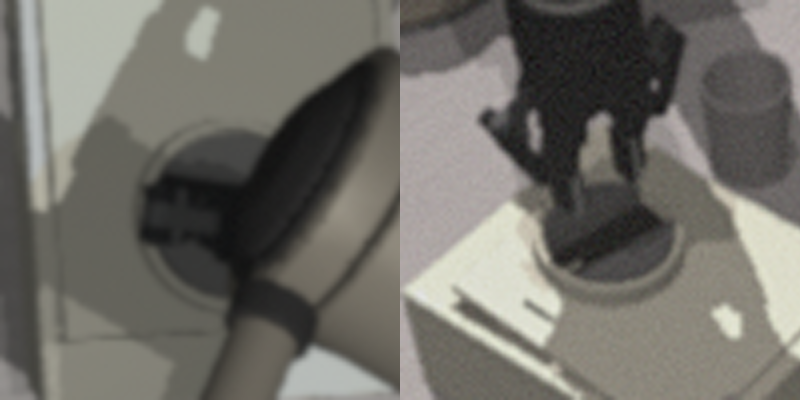

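The fingers line up with the slot in both views: on the left the gripper is over (195,210), and on the right the tips are above the slot. I'll go down and feel for contact.

```bash
python3 -m crank '[[[0,0,0],[0,0,0.5],35],[[0,0,0],[0,0,0.5],35],[[0,0,0],[0,0,0.4],35],[[0,0,0],[0,0,0.4],35],[[0,0,0],[0,0,0],35]]'
python3 -m crank '[[[0,0,0],[0,0,0.2],35],[[0,0,0],[0,0,0.2],35],[[0,0,0],[0,0,0.1],35],[[0,0,0],[0,0,0],35]]'
```

```text
time: 4.4
ee_pos: [0.4654, -0.1828, 0.1453]
eef_rot: [-0.001, 0.065, 0.998, 0.0]
force: [-0.3, 1.1, 0.4]
finger_gap: 0.0352
finger_force: 0.0
time: 4.73
ee_pos: [0.4656, -0.1832, 0.136]
eef_rot: [-0.0, 0.066, 0.998, 0.0]
force: [-1.8, 0.1, 0.9]
finger_gap: 0.0349
finger_force: 0.0
```

```bash
python3 -m crank '[[[0,0,0],[0,0,0.2],35],[[0,0,0],[0,0,0.2],35],[[0,0,0],[0,0,0.1],35],[[0,0,0],[0,0,0],35]]'
python3 -m crank '[[[0,0,0],[0,0,0.2],35],[[0,0,0],[0,0,0.1],35],[[0,0,0],[0,0,0.1],35],[[0,0,0],[0,0,0],35]]'
```

```text
time: 5.07
ee_pos: [0.4656, -0.1835, 0.126]
eef_rot: [-0.0, 0.066, 0.998, -0.0]
force: [-1.7, -0.5, 2.5]
finger_gap: 0.035
finger_force: 1.6
time: 5.4
ee_pos: [0.4657, -0.1835, 0.1182]
eef_rot: [-0.0, 0.066, 0.998, -0.0]
force: [-2.4, -0.9, 6.1]
finger_gap: 0.0352
finger_force: 2.6
```

```bash
python3 -m crank '[[[0,0,0],[0,0,0.1],35],[[0,0,0],[0,0,0],35]]'
python3 -m crank '[[[0,0,0],[0,0,0.1],35],[[0,0,0],[0,0,0],35]]'
```

```text
time: 5.57
ee_pos: [0.4658, -0.1835, 0.1176]
eef_rot: [0.0, 0.065, 0.998, -0.0]
force: [-6.7, 1.0, 17.2]
finger_gap: 0.0349
finger_force: 8.5
time: 5.73
ee_pos: [0.4658, -0.1835, 0.1172]
eef_rot: [0.001, 0.065, 0.998, -0.001]
force: [-9.8, 2.1, 30.9]
finger_gap: 0.0352
finger_force: 15.6
```

```bash
python3 -m crank '[[[0,0,0.5],[0,0,-0.03],35],[[0,0,0.8],[0,0,0],35],[[0,0,0.8],[0,0,0],35],[[0,0,0.8],[0,0,0],35],[[0,0,0.8],[0,0,0],35],[[0,0,0.8],[0,0,0],35],[[0,0,0.8],[0,0,0],35],[[0,0,0],[0,0,0],35]]'
python3 -c "
from plant import *;o=get_obs();print(o['wrist_torque'],o['force'])"
```

```text
time: 6.4
ee_pos: [0.4657, -0.1837, 0.1173]
eef_rot: [0.001, 0.249, 0.968, -0.001]
force: [-9.7, 0.9, 27.0]
finger_gap: 0.0354
finger_force: 13.4
[ 0.20275885  1.51222581 -0.07399948] [-9.74804751  0.9399642  27.02442936]
```

```bash
python3 -m crank '[[[0,0,0.8],[0,0,0],35],[[0,0,0.8],[0,0,0],35],[[0,0,0.8],[0,0,0],35],[[0,0,0.8],[0,0,0],35],[[0,0,0.8],[0,0,0],35],[[0,0,0.8],[0,0,0],35],[[0,0,0.8],[0,0,0],35],[[0,0,0.8],[0,0,0],35],[[0,0,0],[0,0,0],35]]'
python3 -c "
from plant import *;o=get_obs();print(o['wrist_torque'])"
python3 -m crank '[[[0,0,0.8],[0,0,0],35],[[0,0,0.8],[0,0,0],35],[[0,0,0.8],[0,0,0],35],[[0,0,0.8],[0,0,0],35],[[0,0,0.8],[0,0,0],35],[[0,0,0.8],[0,0,0],35],[[0,0,0],[0,0,0],35]]'
python3 - <<'E'
from h import *
from scipy.spatial.transform import Rotation as Ro
o=get_obs(); q=np.array(o["eef_rot"]); R=Ro.from_quat(q[[1,2,3,0]]).as_matrix(); print(o["wrist_torque"],np.degrees(np.arctan2(R[1,1],R[0,1])))
E
```

```text
time: 7.15
ee_pos: [0.4656, -0.1838, 0.1173]
eef_rot: [0.001, 0.458, 0.889, -0.001]
force: [-9.7, 0.3, 26.2]
finger_gap: 0.0349
finger_force: 13.5
[ 0.11369955  1.65572274 -0.14752634]
time: 7.73
ee_pos: [0.4654, -0.1838, 0.1173]
eef_rot: [0.001, 0.599, 0.8, -0.0]
force: [-11.2, 0.1, 27.4]
finger_gap: 0.0352
finger_force: 13.7
[-0.01623246  1.89400528 -0.16987838] 16.345746908591973
```

```bash
cat > st.py <<'E'
from h import *
from scipy.spatial.transform import Rotation as Ro
o=get_obs(); q=np.array(o["eef_rot"]); R=Ro.from_quat(q[[1,2,3,0]]).as_matrix(); print(o["wrist_torque"],o["effort"][5],o["joint_positions"][5],np.degrees(np.arctan2(R[1,1],R[0,1])))
E
python3 -m crank '[[[0,0,0.8],[0,0,0],35],[[0,0,0.8],[0,0,0],35],[[0,0,0.8],[0,0,0],35],[[0,0,0.6],[0,0,0],35],[[0,0,0],[0,0,0],35]]'; python3 st.py
python3 -m crank '[[[0,0,0.7],[0,0,0],35],[[0,0,0.7],[0,0,0],35],[[0,0,0],[0,0,0],35]]'; python3 st.py
```

```text
time: 8.15
ee_pos: [0.4654, -0.1837, 0.1173]
eef_rot: [0.001, 0.679, 0.734, -0.0]
force: [-11.7, -0.0, 26.6]
finger_gap: 0.0348
finger_force: 13.8
[ 0.14661851  1.79238806 -0.03672298] 0.5845314636826515 -0.6045491634004402 4.393524224777703
time: 8.4
ee_pos: [0.4665, -0.1839, 0.1174]
eef_rot: [0.002, 0.715, 0.699, 0.0]
force: [-6.1, 1.5, 24.6]
finger_gap: 0.0354
finger_force: 12.3
[ 0.02719091  1.16724324 -0.07810867] 0.5758045054972172 -0.5064247987330915 -1.2397834910328815
```

```bash
python3 -m crank '[[[0,0,0.6],[0,0,0],35],[[0,0,0.6],[0,0,0],35],[[0,0,0],[0,0,0],35]]'; python3 st.py
python3 -m crank '[[[0,0,0.6],[0,0,0],35],[[0,0,0.6],[0,0,0],35],[[0,0,0],[0,0,0],35]]'; python3 st.py
```

```text
time: 8.65
ee_pos: [0.4672, -0.1842, 0.1174]
eef_rot: [0.002, 0.743, 0.669, 0.001]
force: [-4.4, -1.2, 22.9]
finger_gap: 0.035
finger_force: 11.6
[-0.03667049  0.85960879 -0.01074449] 0.5725924484431744 -0.4231148168367035 -6.012028181900474
time: 8.9
ee_pos: [0.4679, -0.1833, 0.1175]
eef_rot: [0.002, 0.77, 0.638, 0.002]
force: [-0.9, 5.0, 22.1]
finger_gap: 0.0353
finger_force: 25.1
[0.88932428 0.22464907 0.74410869] 1.3510308042168617 -0.34058509196350556 -10.727921099830342
```

```bash
python3 -m crank '[[[0,0,0.5],[0,0,0],35],[[0,0,0],[0,0,0],35]]'; python3 st.py
python3 -m crank '[[[0,0,0.4],[0,0,0],35],[[0,0,0],[0,0,0],35]]'; python3 st.py
```

```text
time: 9.07
ee_pos: [0.4681, -0.1832, 0.1175]
eef_rot: [0.003, 0.78, 0.626, 0.002]
force: [0.8, 5.1, 20.8]
finger_gap: 0.035
finger_force: 42.7
[0.98216489 0.11099952 1.72795686] 2.2003258019685745 -0.3077480156387521 -12.55483639590538
time: 9.23
ee_pos: [0.4681, -0.1832, 0.1175]
eef_rot: [0.003, 0.788, 0.616, 0.001]
force: [0.9, 5.4, 22.5]
finger_gap: 0.0351
finger_force: 58.7
[0.96504986 0.04225986 2.86431322] 3.2066747546195984 -0.2819295374200173 -13.976144962741177
```

The torque rises steeply past −10.7°, which is the hard stop. I'll unwind to the middle of the slot play, then lift gently.

```bash
python3 -m crank '[[[0,0,-0.8],[0,0,0],35],[[0,0,-0.8],[0,0,0],35],[[0,0,-0.8],[0,0,0],35],[[0,0,-0.8],[0,0,0],35],[[0,0,-0.4],[0,0,0],35],[[0,0,0],[0,0,0],35]]'; python3 st.py
python3 -m crank '[[[0,0,0],[0,0,-0.1],35],[[0,0,0],[0,0,-0.1],35],[[0,0,0],[0,0,-0.2],35],[[0,0,0],[0,0,0],35]]'; python3 st.py
```

```text
time: 9.73
ee_pos: [0.468, -0.1828, 0.1175]
eef_rot: [0.002, 0.706, 0.708, 0.002]
force: [0.2, 6.5, 22.7]
finger_gap: 0.0346
finger_force: 13.8
[1.21732996 0.00438652 0.03948395] -0.4056896176189184 -0.5311215696418093 0.13496604514018945
time: 10.07
ee_pos: [0.4664, -0.1831, 0.1231]
eef_rot: [0.0, 0.707, 0.708, 0.001]
force: [1.7, 1.2, 1.6]
finger_gap: 0.0348
finger_force: 2.2
[ 0.21599687 -0.32688222  0.14000965] 0.10067260125651956 -0.5298750618985961 0.0952552707455202
```

```bash
python3 -m crank '[[[0,0,0],[0,0,-0.3],35],[[0,0,0],[0,0,-0.4],35],[[0,0,0],[0,0,-0.8],35],[[0,0,0],[0,0,-1],35],[[0,0,0],[0,0,-1],35],[[0,0,0],[0,0,-1],35],[[0,0,0],[0,0,-1],35],[[0,0,0],[0,0,-1],35],[[0,0,0],[0,0,-1],35],[[0,0,0],[0,0,-1],35]]'
python3 -m crank '[[[0,0,0],[1,0,0],35],[[0,0,0],[1,0,0],35],[[0,0,0],[1,0,0],35],[[0,0,0],[1,0,0],35],[[0,0,0],[1,0,0],35],[[0,0,0],[1,0,0],35],[[0,0,0],[1,0,0],35],[[0,0,0],[1,0,0],35],[[0,0,0],[1,0,0],35],[[0,0,0],[1,0,0],35]]'
python3 -m crank '[[[0,0,0],[1,0,0],35],[[0,0,0],[1,0,0],35],[[0,0,0],[1,0,0],35],[[0,0,0],[1,0,0],35],[[0,0,0],[0,0,0],35],[[0,0,0],[0,0,0],35]]'
python3 - <<'E'
from h import *
t=camera("top"); s=camera("scene")
a=cv2.resize(t["pixels"][215:355,340:470],None,fx=4,fy=4,interpolation=cv2.INTER_CUBIC)[:480,:400]
b=cv2.resize(s["pixels"][215:335,200:300],None,fx=4,fy=4,interpolation=cv2.INTER_CUBIC)
cv2.imwrite("pics/d.png",np.hstack([a,b]))
g=cv2.cvtColor(t["pixels"],cv2.COLOR_BGR2GRAY); k=(g<60).astype(np.uint8); k[:275]=0;k[325:]=0;k[:,:385]=0;k[:,432:]=0
cs,_=cv2.findContours(k,0,2); print(cv2.minAreaRect(max(cs,key=cv2.contourArea)))
E
```

```text
time: 10.9
ee_pos: [0.4652, -0.1831, 0.2943]
eef_rot: [-0.0, 0.707, 0.707, 0.0]
force: [0.5, -0.3, 0.2]
finger_gap: 0.035
finger_force: 0.0
time: 11.73
ee_pos: [0.4649, 0.0176, 0.2933]
eef_rot: [-0.0, 0.707, 0.707, -0.0]
force: [0.8, -0.5, 0.6]
finger_gap: 0.0352
finger_force: 0.0
time: 12.23
ee_pos: [0.465, 0.0971, 0.2932]
eef_rot: [-0.0, 0.706, 0.708, -0.0]
force: [0.4, -1.7, -0.5]
finger_gap: 0.035
finger_force: 0.0
((406.7360534667969, 298.4914245605469), (37.61517333984375, 14.175176620483398), 76.60750579833984)
```

View pics/d.png

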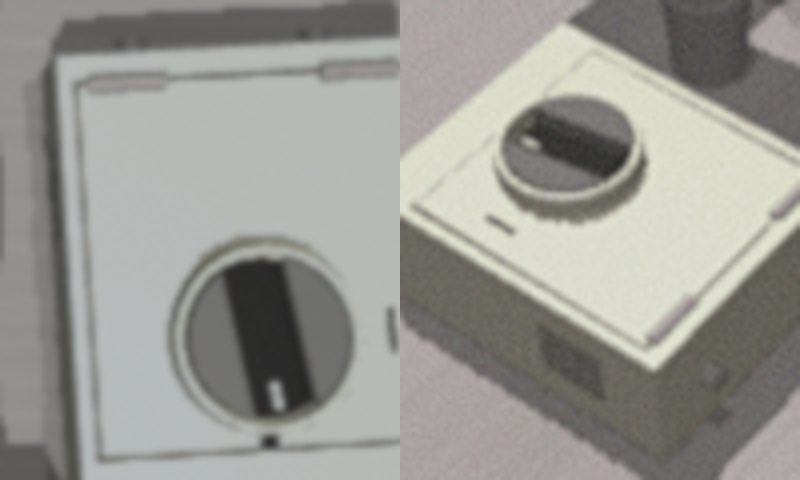

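The picture shows the panel down, but the slot, from (255,260) to (285,415), stands about 10° short of the module's axis. The fingertips' floor friction dragged it back while I unwound under load. I'll go back in, turn to the stop again, and lift before unwinding.

```bash
python3 -m crank '[[[0,0,0],[-1,0,0],35],[[0,0,0],[-1,0,0],35],[[0,0,0],[-1,0,0],35],[[0,0,0],[-1,0,0],35],[[0,0,0],[-1,0,0],35],[[0,0,0],[-1,0,0],35],[[0,0,0],[-1,0,0],35],[[0,0,0],[-1,0,0],35],[[0,0,0],[-1,0,0],35],[[0,0,0],[-1,0,0],35]]'
python3 -m crank '[[[0,0,0],[-1,0,0],35],[[0,0,0],[-1,0,0],35],[[0,0,0],[-1,0,0],35],[[0,0,0],[-1,0,1],35],[[0,0,-0.8],[0,0,1],35],[[0,0,-0.8],[0,0,1],35],[[0,0,-0.8],[0,0,1],35],[[0,0,-0.6],[0,0,1],35],[[0,0,0],[0,0,0.7],35],[[0,0,0],[0,0,0],35]]'
python3 st.py
```

```text
time: 13.17
ee_pos: [0.465, -0.1054, 0.293]
eef_rot: [-0.0, 0.707, 0.707, -0.0]
force: [0.9, -0.2, -0.5]
finger_gap: 0.0348
finger_force: 0.0
time: 14.0
ee_pos: [0.4637, -0.1835, 0.1762]
eef_rot: [-0.003, 0.629, 0.777, -0.001]
force: [-0.6, 0.3, -0.5]
finger_gap: 0.0351
finger_force: 0.0
[ 0.00303336 -0.03928606  0.06685621] -0.10899583110585809 -0.739669737251743 11.980284140993852
```

```bash
python3 -m crank '[[[0,0,0],[0,0,0.6],35],[[0,0,0],[0,0,0.6],35],[[0,0,0],[0,0,0.5],35],[[0,0,0],[0,0,0.4],35],[[0,0,0],[0,0,0.3],35],[[0,0,0],[0,0,0.3],35],[[0,0,0],[0,0,0],35]]'
python3 -m crank '[[[0,0,0],[0,0,0.2],35],[[0,0,0],[0,0,0.05],35],[[0,0,0],[0,0,0],35]]'; python3 st.py
```

```text
time: 14.58
ee_pos: [0.4654, -0.1834, 0.1243]
eef_rot: [-0.001, 0.629, 0.777, -0.0]
force: [-1.4, -0.4, 0.2]
finger_gap: 0.0351
finger_force: 0.0
time: 14.83
ee_pos: [0.4661, -0.1836, 0.1203]
eef_rot: [0.001, 0.629, 0.778, 0.0]
force: [-0.3, -0.4, 3.4]
finger_gap: 0.0344
finger_force: 2.0
[-0.03992342  0.13119223  0.05354291] 0.001776377175701782 -0.7391544538039653 12.086627462255855
```

Next: press about 3 mm more, then turn to the stop.

```bash
python3 -m crank '[[[0,0,0],[0,0,0.1],35],[[0,0,0.2],[0,0,0.05],35],[[0,0,0.8],[0,0,0],35],[[0,0,0.8],[0,0,0],35],[[0,0,0.8],[0,0,0],35],[[0,0,0.8],[0,0,0],35],[[0,0,0.8],[0,0,0],35],[[0,0,0],[0,0,0],35]]'; python3 st.py
python3 -m crank '[[[0,0,0.6],[0,0,0],35],[[0,0,0.6],[0,0,0],35],[[0,0,0],[0,0,0],35]]'; python3 st.py
```

```text
time: 15.5
ee_pos: [0.4667, -0.1838, 0.118]
eef_rot: [0.001, 0.737, 0.676, 0.0]
force: [-0.4, -0.6, 8.6]
finger_gap: 0.0352
finger_force: 4.5
[-0.04130171  0.12365492  0.02637136] 0.7307315245270729 -0.4427984379331535 -4.887172240257936
time: 15.75
ee_pos: [0.4669, -0.1832, 0.1179]
eef_rot: [0.001, 0.764, 0.645, 0.001]
force: [1.4, 1.9, 7.9]
finger_gap: 0.0352
finger_force: 8.7
[ 0.43378564 -0.2057377   0.35569069] 0.8731933124363422 -0.36020667324645134 -9.619523042298582
```

```bash
python3 -m crank '[[[0,0,0.5],[0,0,0],35],[[0,0,0.4],[0,0,0],35],[[0,0,0.3],[0,0,0],35],[[0,0,0],[0,0,0],35]]'; python3 st.py
python3 -m crank '[[[0,0,-0.6],[0,0,0],35],[[0,0,0],[0,0,-0.1],35],[[0,0,0],[0,0,-0.1],35],[[0,0,0],[0,0,-0.2],35],[[0,0,0],[0,0,0],35]]'; python3 st.py
```

```text
time: 16.08
ee_pos: [0.4671, -0.1832, 0.118]
eef_rot: [0.002, 0.788, 0.616, 0.0]
force: [3.0, 2.3, 7.8]
finger_gap: 0.0349
finger_force: 52.1
[ 0.54408637 -0.34941112  2.95942181] 3.300873041152954 -0.2818938776423501 -13.963099952266997
time: 16.5
ee_pos: [0.4658, -0.1831, 0.1227]
eef_rot: [-0.001, 0.777, 0.63, -0.0]
force: [8.4, -1.9, -18.7]
finger_gap: 0.0349
finger_force: 25.5
[-0.2603426  -1.28406016  0.87939023] 0.8866324089467525 -0.3199814679328579 -11.921666685735303
```

```bash
python3 -m crank '[[[0,0,-0.3],[0,0,0],35],[[0,0,-0.3],[0,0,0],35],[[0,0,-0.3],[0,0,0],35],[[0,0,0],[0,0,0],35]]'; python3 st.py
```

```text
time: 16.83
ee_pos: [0.4654, -0.1832, 0.1247]
eef_rot: [-0.001, 0.757, 0.654, -0.0]
force: [-0.7, -0.3, 0.4]
finger_gap: 0.0354
finger_force: 0.0
[ 0.04484666 -0.04538308  0.00681826] -0.27628714218735695 -0.38328712207768345 -8.333023984535837
```

Forces are back to zero. Unwind a little more, lift out, move clear and check.

```bash
python3 -m crank '[[[0,0,-0.5],[0,0,0],35],[[0,0,-0.5],[0,0,-0.1],35],[[0,0,0],[0,0,-0.4],35],[[0,0,0],[0,0,-0.8],35],[[0,0,0],[0,0,-1],35],[[0,0,0],[0,0,-1],35],[[0,0,0],[0,0,-1],35],[[0,0,0],[0,0,-1],35],[[0,0,0],[0,0,-1],35],[[0,0,0],[0,0,-1],35]]'
python3 -m crank '[[[0,0,0],[1,0,-1],35],[[0,0,0],[1,0,0],35],[[0,0,0],[1,0,0],35],[[0,0,0],[1,0,0],35],[[0,0,0],[1,0,0],35],[[0,0,0],[1,0,0],35],[[0,0,0],[1,0,0],35],[[0,0,0],[1,0,0],35],[[0,0,0],[1,0,0],35],[[0,0,0],[1,0,0],35]]'
python3 -m crank '[[[0,0,0],[1,0,0],35],[[0,0,0],[1,0,0],35],[[0,0,0],[1,0,0],35],[[0,0,0],[1,0,0],35],[[0,0,0],[0,0,0],35],[[0,0,0],[0,0,0],35]]'
python3 - <<'E'
from h import *
t=camera("top"); s=camera("scene")
a=cv2.resize(t["pixels"][215:355,340:470],None,fx=4,fy=4,interpolation=cv2.INTER_CUBIC)[:480,:400]
b=cv2.resize(s["pixels"][215:335,200:300],None,fx=4,fy=4,interpolation=cv2.INTER_CUBIC)
cv2.imwrite("pics/e.png",np.hstack([a,b]))
g=cv2.cvtColor(t["pixels"],cv2.COLOR_BGR2GRAY); k=(g<60).astype(np.uint8); k[:275]=0;k[325:]=0;k[:,:385]=0;k[:,432:]=0
cs,_=cv2.findContours(k,0,2); print(cv2.minAreaRect(max(cs,key=cv2.contourArea)))
E
```

```text
time: 17.67
ee_pos: [0.4654, -0.1832, 0.2729]
eef_rot: [0.0, 0.734, 0.679, 0.0]
force: [-0.4, -0.6, -0.3]
finger_gap: 0.035
finger_force: 0.0
time: 18.5
ee_pos: [0.4805, 0.0171, 0.2918]
eef_rot: [0.0, 0.734, 0.679, 0.0]
force: [0.1, 0.1, -0.0]
finger_gap: 0.0349
finger_force: 0.0
time: 19.0
ee_pos: [0.4866, 0.0965, 0.2916]
eef_rot: [0.0, 0.733, 0.68, 0.0]
force: [0.1, -0.4, -1.6]
finger_gap: 0.035
finger_force: 0.0
((406.9137268066406, 298.7918701171875), (37.9034309387207, 14.249409675598145), 85.91438293457031)
```

View pics/e.png

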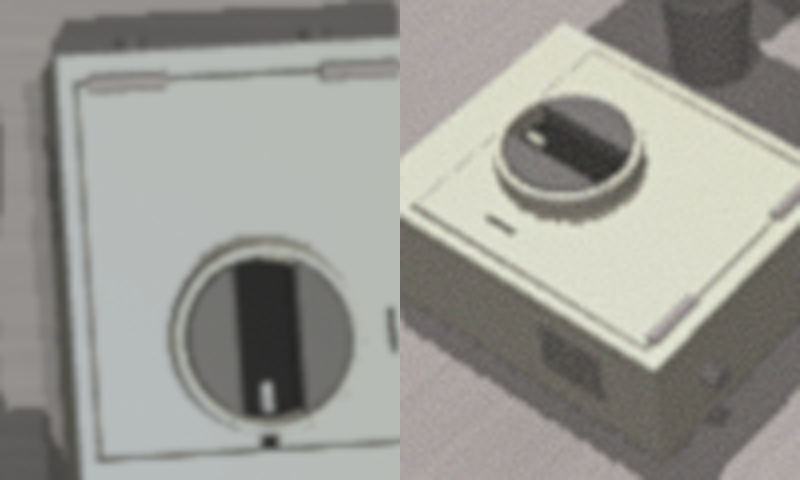

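The slot, from (265,260) to (270,415), is now at 85.9°, parallel to the module's axis (about 86.4°), with the white line at the front mark. The panel is down and the arm is clear.

```bash
python3 -c "
from plant import *
print(job_done())"
```

```text
the job is handed in; nothing more can be done
None
```

I pressed module_a's panel flush and turned its fastener to the hard stop, though it took a second turn because the first release dragged it back about 10°; it now stays locked down, module_b and the other objects were not touched, and I handed the job in at about 19 s with the arm clear.

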